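# Check a coin roll on the two-pan scale and lock the beam

## Task

Check the coin roll that stands on the paying-in slip: stand it on one pan of the scale and stand the brass weights that equal it on the other, so that the beam rests level by itself. Then push the red lock handle down over its dead point until it stays down, so the pad holds the beam, and let go. Leave the other two coin rolls, the mug, the pen cup and the mouse where they are, and keep the spare weight off the pans.

Things in the scene. Friction and masses are not known exactly. Their poses are not given: they have to be found in the camera images.
- scale: blue two-pan counter scale, fixed; base 104 x 236 x 42 mm. Origin: centre of its underside; x to its back, y along the beam to the left pan, z up; front faces the robot at yaw 0. Pan centres at y = +95 and -95 mm. A steel bracket behind the beam (34 mm wide, to z = 162 mm) reaches over its middle and carries the lock: the handle turns about (0, 0, 150 mm) and points to the front (-x)
- beam (a joint): beam tilt, rad: 0 level, positive with the left pan up, stops at +0.1 and -0.1. Swings freely, damped; rests level when empty or equally loaded; 50 g too much on a pan brings it to its stop. Where on the pan a load stands does not matter; the pans stay horizontal and move 9.5 mm up or down at the stops
- pan_left_floor (a point): centre of the left pan's floor (top face): round aluminium pan, flat floor 92 mm across, rim 6 mm high and 102 mm across. 83 mm above the desk when the beam is level
- pan_right_floor (a point): the same for the right pan
- pan_left: the left pan with its stem; origin on the beam, 21 mm below the pan's floor
- pan_right: the right pan with its stem; origin on the beam, 21 mm below the pan's floor
- lock_handle (a joint): lock handle angle, rad: 0 open (standing 63 degrees above horizontal, leaning to the front), grows as it is pushed down; dead point at 0.82, closed at 1.15 (level, pointing to the front), where its spring holds it. Before the dead point the spring swings it back open. About 5 N down at the grip closes it
- lock_grip (a point): point on the centre line of the handle's red grip, 75 mm from the handle's pivot and 16 mm from the grip's end; the grip is a round bar of 16 mm diameter from 28 to 91 mm from the pivot
- roll_red_center (a point): coin roll standing on end: white paper cylinder with two red bands, 21 mm across, 78 mm tall, weighs 150 g (equal to the 100 and 50 g weights together). This point is its centre, half-way up (39 mm above its foot); z is its long axis
- roll_blue_center (a point): coin roll standing on end: white paper cylinder with two blue bands, 24 mm across, 84 mm tall, weighs 250 g (equal to the 200 and 50 g weights together). This point is its centre, half-way up (42 mm above its foot); z is its long axis
- roll_green_center (a point): coin roll standing on end: white paper cylinder with two green bands, 25 mm across, 92 mm tall, weighs 300 g (equal to the 200 and 100 g weights together). This point is its centre, half-way up (46 mm above its foot); z is its long axis
- weight_200_center (a point): 200 g check weight: upright brass cylinder 30 mm across and 28 mm tall with a narrower knob on top, 41 mm tall over all. This point is the centre of the cylinder, 14 mm above its foot; grip it round the cylinder; z is up
- weight_100_center (a point): 100 g check weight: upright brass cylinder 24 mm across and 22 mm tall with a narrower knob on top, 33 mm tall over all. This point is the centre of the cylinder, 11 mm above its foot; grip it round the cylinder; z is up
- weight_50_center (a point): 50 g check weight: upright brass cylinder 19 mm across and 17 mm tall with a narrower knob on top, 26 mm tall over all. This point is the centre of the cylinder, 8.5 mm above its foot; grip it round the cylinder; z is up
- weight_tray: low wooden tray, 68 x 164 mm, fixed, in which the three weights stand in a row along its y (in any order); floor 7 mm above the desk, rim 11 mm. Origin: centre of its underside; y along its length. A partition wall rises at the right edge of the desk, and behind the tray a monitor hangs with its lower edge 450 mm above the desk
- slip_center (a point): centre of the paying-in slip, a flat sheet of paper (120 x 82 mm, green head) lying on the desk; the roll to be checked stands on it
- mug: glass mug with coffee, 73 mm across (103 mm with its handle) and 92 mm tall; loose, leave alone. Origin: underside, in the middle of its 103 mm length over body and handle
- pen_cup: green tin cup of pens, 72 mm across, 151 mm tall with the pens; loose, leave alone. Origin: centre of its underside
- mouse: black computer mouse, 108 x 62 x 36 mm; loose, leave alone. Origin: centre of its underside
Mind the look-alikes: they are no part of the job. What is shaped like the part that bears weight_200_center but black or green is not meant.

How it is judged:
By the outcome, as a careful person would: the job done as asked, in the order asked, and still so for the second after the job is handed in, with the robot touching nothing.
It also fails if it takes over 72 s, if anything falls off the work surface, if the arm or the gripper's body presses on something with over 40 N, if the wrist force passes 120 N, or if a joint passes its speed limit or range.

## Robot

A 6-joint arm with a two-finger parallel gripper is mounted at the origin on a cart in front of the work surface, level with it; the furniture and walls round the work are solid. World frame = base frame: x ahead of the robot, y to its left, z up, the work surface at z = 0. Lengths are in mm, angles in rad, forces in N, time in s.
With the tool pointing down it reaches from about 300 to 850 mm from the base axis. Payload 5.4 kg.
Tool frame: the origin (TCP) lies on the centre line of the jaws, within the pads' length; the fingertips stand 17 mm ahead of it and the grasp point (between the pads) lies 2 mm behind it; z points along the fingers, y is the line along which they close (so a half turn about z gives the same grasp; the last joint's range is limited). The gripper opens to 85 mm and grips with 20 to 120 N. Pads are 22 mm wide; open, the fingers measure 114 mm over their backs; the gripper's body (76 mm by 85 mm) begins 54 mm behind the grasp point. The pads swing forward as they close: fully open they stand 13 mm farther back than shut.
Start: joints at [0.908, 0.158, 1.597, -0, 1.386, -0.21], TCP at [251.561, 517.033, 248.299] pointing down, gripper open.
Joint ranges: [-2.91, 2.91], [-0.94, 2.29], [0.18, 2.7], [-1.29, 4.43], [0.17, 2.64], [-3, 3]. Speed limits (rad/s): [2.57, 2.57, 3.14, 3.14, 3.14, 3.14].

## Interface

Orientations are given as a unit quaternion [x, y, z, w].
In Python, from plant import robot, eyes, close_job gives the robot as it stands.
- The arm moves only by the tool servo_tool, never from a script. Its argument "increments" is a list of rows, each an object with "xyz": the shift along the tool's x, y, z in cm, a list of three; "turn": the turn about the tool's z in rad. A call has 1 to 10 rows; each row shifts and turns the commanded pose from where the row before left it, along the tool's axes as they then stand; what a row does not reach is not made up. A row lasts 1/12 s, in which the tool goes at most 41.7 mm and 7.16 degrees, less where a joint would pass 70% of its speed; a pose out of reach is approached as far as the arm can. A call is refused whole if a number of a shift passes 4.17 or a number of a turn 0.125, either way. A call with a gripper value outside its range is refused whole. "claw" is the finger opening in cm, from 0 to 8.54, set as the call begins (left out, the last holds). The fingers move at their own pace and stop on an object; the grip force is fixed at half the most. Time passes only in rows, so rows that do not move let the fingers close. It gives the time, the measured TCP pose, the force, the opening and the grip force at its end, in the units of the state.
- robot.get_state(): the state, without advancing time (a new reading comes with each control period).
- eyes.grab_frame(name): name is "scene" or "top"; returns a dict with "pixels" (400x640x3 uint8, blue, green, red), "vertical_fov" (degrees; the focal length in pixels is half the picture's height over the tangent of half this angle, whatever the lens; pixels are square), "cx", "cy" (the principal point, pixels), "dist" ([k1, k2, p1, p2, k3] as OpenCV has them; the pictures are not rectified), "R" (3x3) and "t" (3): a world point X has camera coordinates R X + t. Camera axes: x right, y down, z forward; pixel columns grow to the right and rows downward; lengths in mm; the calibration is good to about 2 mm. A picture is of the moment at which its call begins. There is no depth.
- close_job(): hands the job in; it is judged then, once.
The state is a dict: "time": time; "joint_pos": joint angles; "joint_velocities": joint speeds; "joint_torque": joint torques, N m; "tool_pos": TCP position; "orientation": TCP orientation; "force": force on the tool from outside, world axes, zero at the start; "moment": the same for the moment, N m; "width": finger opening in mm; "finger_force": force on a finger pad.
Only numpy, scipy, OpenCV 4.12 (cv2) and the standard library are available. Lean on these libraries where they do the work, as an engineer would, in place of code of your own. Each camera call takes 0.05 s, during which the arm holds its last target. There are 200 camera calls.

## Working session

There is one attempt and no reset: what is moved stays moved. The work goes in short steps, Python scripts to look and compute and a tool call to move; the robot and the scene stay as the last step left them, time stands still between calls to the robot, and variables do not carry over. Pictures are saved under pics/ and viewed, at most 10 in all, crops included, and the job is handed in when it is done.

Besides the shell and the picture viewer there is one more tool, called after "Request:" in YAML: its name, and indented under it one key for each argument. servo_tool: Moves the arm, as the interface text tells. Its arguments: {"type":"object","properties":{"increments":{"type":"array","items":{"type":"object","properties":{"xyz":{"type":"array","items":{"type":"number"}},"turn":{"type":"number"}}}},"claw":{"type":"number"}},"required":["increments"]}

```bash
mkdir -p pics; cat > h.py <<'E'
import numpy as np, cv2
from plant import robot, eyes, close_job
def K(f):
    fl=200/np.tan(np.radians(f["vertical_fov"])/2)
    return np.array([[fl,0,f["cx"]],[0,fl,f["cy"]],[0,0,1.]])
def plane(f,uv,z):
    n=cv2.undistortPoints(np.array([[uv]],float),K(f),np.array(f["dist"],float))[0,0]
    R=np.array(f["R"]);t=np.array(f["t"])
    c=-R.T@t; d=R.T@np.array([n[0],n[1],1]); return c+d*(z-c[2])/d[2]
def proj(f,X):
    return cv2.projectPoints(np.array([X],float),cv2.Rodrigues(np.array(f["R"]))[0],np.array(f["t"],float),K(f),np.array(f["dist"],float))[0][0,0]
E
python3 - <<'E'
from h import *
for n in("scene","top"):
    f=eyes.grab_frame(n); cv2.imwrite(f"pics/{n}0.png",np.array(f["pixels"]))
    print(n,f["vertical_fov"],-np.array(f["R"]).T@f["t"],np.round(f["R"],2).tolist())
print(robot.get_state())
E
```

```text
scene 47.82086478447003 [-247.73671267 -575.74866367  966.01268679] [[0.69, -0.72, -0.02], [-0.45, -0.41, -0.79], [0.56, 0.55, -0.61]]
top 49.0871937063575 [ 300.72415793  138.72035965 1505.19153108] [[-0.03, -1.0, -0.01], [-0.99, 0.03, -0.12], [0.12, 0.01, -0.99]]
{'time': 0.1, 'joint_pos': array([ 9.07907498e-01,  1.58994055e-01,  1.59812058e+00,  3.36194716e-06,
        1.38622558e+00, -2.10140793e-01]), 'joint_velocities': array([ 0.0010689 , -0.00195058, -0.00320797,  0.00192188, -0.00015679,
       -0.00094893]), 'joint_torque': array([ 5.18026663e-04, -3.96990681e+01, -3.32338393e+01, -1.69264581e-04,
        4.18074793e-03,  3.01573934e-06]), 'tool_pos': array([251.23598321, 516.6256937 , 247.40368357]), 'orientation': array([ 2.24445752e-01,  9.74486193e-01, -7.91152298e-04, -3.70919272e-04]), 'force': array([ 0.05159656, -0.076831  ,  0.19032919]), 'moment': array([ 0.05655571,  0.02025291, -0.06321747]), 'finger_force': 0.0, 'width': 85.62426099976201}
```

View pics/scene0.png

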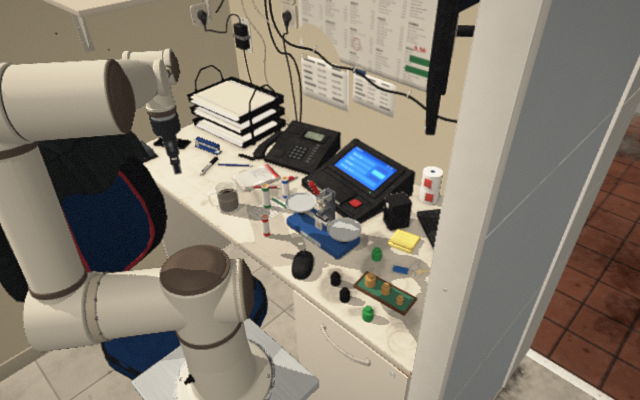

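View pics/top0.png

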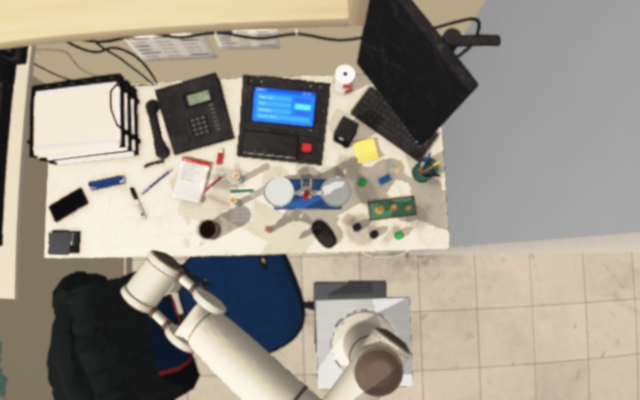

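The scene view shows the scale at about (325,225), the rolls at (265,190), (285,185) and (266,225), the tray at (385,290), and the mouse at (303,264). In the top view, the scale is at (307,192) and the tray at (392,208). I'll enlarge both.

```bash
python3 - <<'E'
from h import *
a=cv2.imread("pics/scene0.png");b=cv2.imread("pics/top0.png")
cv2.imwrite("pics/s1.png",cv2.resize(a[160:335,200:433],(0,0),fx=3.4,fy=3.4,interpolation=cv2.INTER_CUBIC))
cv2.imwrite("pics/t1.png",cv2.resize(b[140:260,190:450],(0,0),fx=3,fy=3,interpolation=cv2.INTER_CUBIC))
E
```

```text
(no output)
```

View pics/s1.png

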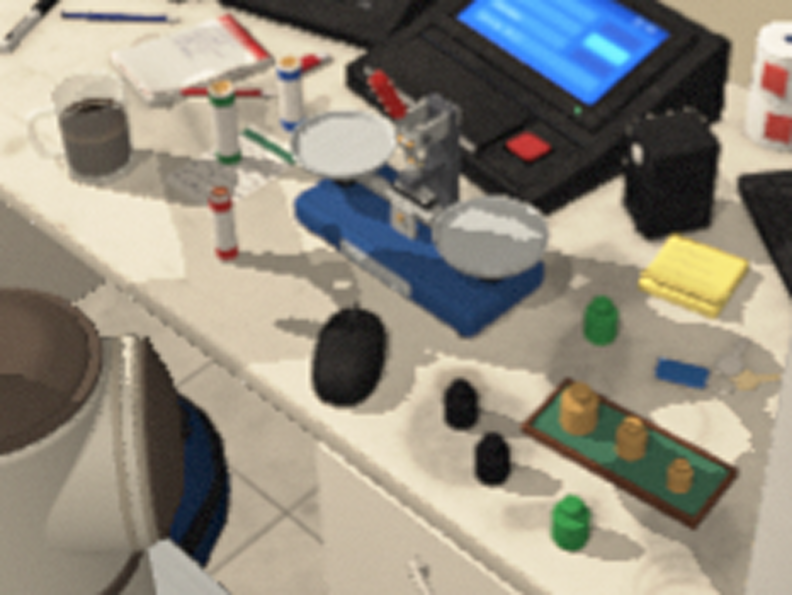

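View pics/t1.png

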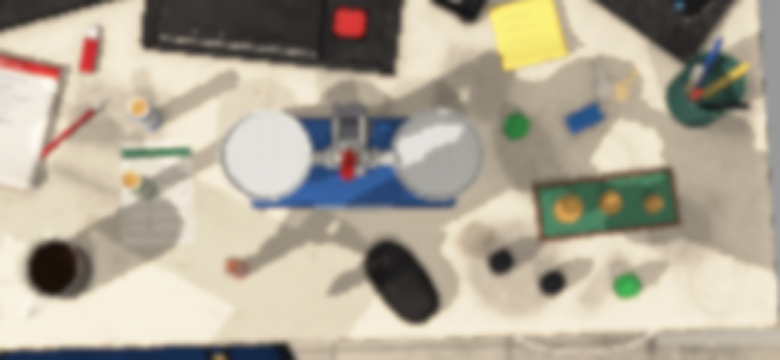

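In the top crop, the paying-in slip is the sheet with the green head at (155,152), spanning (122..190, 150..245). There are three roll candidates:
- **Green:** foot at (148,190), which is on the slip.
- **Blue:** foot at (150,120), above the head and off the slip.
- **Red:** at (236,268), also off it.

So the roll to check is the green one, 300 g, and it needs the 200 and 100 g brass weights. The weights stand in the tray at (568,207), (611,202) and (654,203), from largest to smallest. The black and green ones outside the tray are look-alikes. The enlarged crops confirm all this. Next I'll measure.

```bash
cat > meas.py <<'E'
from h import *
def blobs(img,lo,hi,roi,amin=6):
    hsv=cv2.cvtColor(img,cv2.COLOR_BGR2HSV); m=cv2.inRange(hsv,lo,hi); k=np.zeros_like(m); x0,y0,x1,y1=roi; k[y0:y1,x0:x1]=m[y0:y1,x0:x1]
    n,l,s,c=cv2.connectedComponentsWithStats(k); return [(s[i][:5].tolist(),c[i].round(1)) for i in range(1,n) if s[i][4]>=amin]
def tri(fs,uvs):
    Ps=[];ns=[]
    for f,uv in zip(fs,uvs):
        Ps.append(np.c_[np.array(f["R"]),np.array(f["t"])]);ns.append(cv2.undistortPoints(np.array([[uv]],float),K(f),np.array(f["dist"],float))[0,0])
    X=cv2.triangulatePoints(Ps[0],Ps[1],ns[0].reshape(2,1),ns[1].reshape(2,1))[:,0]; return X[:3]/X[3]
E
python3 - <<'E'
from meas import *
s=eyes.grab_frame("scene");t=eyes.grab_frame("top")
S=np.array(s["pixels"]);T=np.array(t["pixels"])
G=((40,70,30),(95,255,220));B=((10,90,90),(24,255,255));U=((100,120,50),(125,255,255));Rr=((0,130,80),(8,255,255))
for nm,f,im,c,roi in[("greenroll S",s,S,G,(255,180,275,212)),("green T",t,T,G,(228,195,245,210)),("head T",t,T,G,(228,186,256,194)),
 ("brass S",s,S,B,(355,265,420,315)),("brass T",t,T,B,(368,198,418,218)),("cap S",s,S,B,(258,180,275,190)),("cap T",t,T,B,(228,195,243,206)),("base T",t,T,U,(260,175,350,215)),("grip T",t,T,Rr,(298,185,315,202)),("grip S",s,S,Rr,(305,175,325,200))]:
    print(nm,blobs(im,*c,roi))
# ellipses of pans in top: bright low-sat
def full(u,v): return (190+u/3,140+v/3)
def fs(u,v): return (200+u/3.4,160+v/3.4)
print("panL",tri((t,s),(full(267,154),fs(345,143))),plane(t,full(267,154),87))
print("panR",tri((t,s),(full(438,154),fs(490,236))),plane(t,full(438,154),87))
print("roll top",tri((t,s),(full(131,181),fs(222,90))),plane(t,full(131,181),92),plane(s,fs(222,90),92))
print("roll foot S",plane(s,fs(229,161),0))
for nm,u,su,h in(("200",(568,207),(579,392),48),("100",(611,202),(632,424),40),("50",(654,203),(681,465),33)):
    print(nm,plane(t,full(*u),h-4),plane(s,fs(*su),h-1))
for p in[(252,203),(456,203)]: print("base",plane(t,full(*p),42))
E
```

```text
greenroll S [([262, 188, 7, 3, 14], array([265.4, 189.2])), ([265, 206, 6, 2, 11], array([267.3, 206.5]))]
green T []
head T [([241, 190, 11, 1, 11], array([246., 190.]))]
brass S [([417, 269, 3, 5, 12], array([418.2, 271.4])), ([355, 271, 22, 28, 219], array([367.8, 282.5])), ([381, 281, 31, 15, 128], array([388.6, 288.5])), ([396, 295, 8, 10, 62], array([399.4, 299.6]))]
brass T [([375, 205, 9, 9, 64], array([379.1, 209.1])), ([390, 204, 7, 7, 39], array([393.1, 206.9])), ([405, 205, 6, 6, 27], array([407.3, 207.6]))]
cap S [([262, 184, 6, 4, 15], array([264.5, 185.1]))]
cap T [([231, 198, 6, 4, 21], array([233.1, 199.5]))]
base T [([292, 180, 8, 9, 56], array([296.1, 183.6])), ([313, 180, 10, 9, 56], array([317.3, 183.6])), ([284, 196, 48, 12, 358], array([307.1, 202.8]))]
grip T [([304, 191, 5, 7, 25], array([305.8, 193.9]))]
grip S [([308, 181, 11, 14, 78], array([313.3, 187.3]))]
panL [514.10332583 268.21966439  87.25521776] [513.82379134 268.49834121  87.        ]
panR [508.43414558  81.66664198  86.34158221] [508.17516872  81.83730473  87.        ]
roll top [489.47552117 417.20629439  88.82461547] [487.89788466 417.42655645  92.        ] [487.93199464 412.74172539  92.        ]
roll foot S [489.66054135 417.28875942   0.        ]
200 [450.25564161 -63.30284779  44.        ] [448.88071013 -67.77735504  47.        ]
100 [ 455.26003276 -113.25811708   36.        ] [ 456.87741683 -115.56740365   39.        ]
50 [ 453.37309578 -163.3739967    29.        ] [ 454.59699587 -165.35169051   32.        ]
base [465.51323214 290.50065561  42.        ]
base [458.73553932  61.78345171  42.        ]
```

Request:
servo_tool:
  increments:
    - {"xyz": [0, 0, 0], "turn": 0.124}
    - {"xyz": [0, 0, 0], "turn": 0.124}
    - {"xyz": [0, 0, 0], "turn": 0.124}
    - {"xyz": [0, 0, 0], "turn": 0.124}
    - {"xyz": [0, 0, 0], "turn": 0.124}
    - {"xyz": [0, 0, 0], "turn": 0.124}
    - {"xyz": [0, 0, 0], "turn": 0.124}
    - {"xyz": [0, 0, 0], "turn": 0.124}
    - {"xyz": [0, 0, 0], "turn": 0.124}
  claw: 5.6

```text
time: 0.95
tool_pos: [251.5, 516.9, 248.0]
orientation: [0.709, 0.706, -0.0, 0.0]
force: [1.2, 0.1, -0.3]
width: 56.3
finger_force: 0.0
```

Request:
servo_tool:
  increments:
    - {"xyz": [-1.3, 3.0, 0]}
    - {"xyz": [-1.3, 3.0, 0]}
    - {"xyz": [-1.3, 3.0, 0]}
    - {"xyz": [-1.3, 3.0, 0]}
    - {"xyz": [-1.3, 3.0, 0]}
    - {"xyz": [-1.3, 3.0, 1]}
    - {"xyz": [-1.2, 3.0, 1]}
    - {"xyz": [-1.1, 2.8, 2]}
    - {"xyz": [0, 0, 0]}

```text
$.increments[0]: bad value
```

Request:
servo_tool:
  increments:
    - {"xyz": [-1.3, 3.0, 0], "turn": 0}
    - {"xyz": [-1.3, 3.0, 0], "turn": 0}
    - {"xyz": [-1.3, 3.0, 0], "turn": 0}
    - {"xyz": [-1.3, 3.0, 0], "turn": 0}
    - {"xyz": [-1.3, 3.0, 0], "turn": 0}
    - {"xyz": [-1.3, 3.0, 1], "turn": 0}
    - {"xyz": [-1.2, 3.0, 1], "turn": 0}
    - {"xyz": [-1.1, 2.8, 2], "turn": 0}
    - {"xyz": [0, 0, 0], "turn": 0}

```text
time: 1.7
tool_pos: [492.7, 412.5, 203.5]
orientation: [0.708, 0.706, -0.003, 0.0]
force: [-0.6, 0.2, -0.5]
width: 56.0
finger_force: 0.0
```

```bash
python3 - <<'E'
from h import *
s=eyes.grab_frame("scene");t=eyes.grab_frame("top")
S=np.array(s["pixels"])[140:240,210:330]
T=np.array(t["pixels"])[150:250,190:310]
cv2.imwrite("pics/c1.png",cv2.resize(np.hstack([S,T]),(0,0),fx=3.3,fy=3.3,interpolation=cv2.INTER_CUBIC))
p=robot.get_state()["tool_pos"];print(p)
for X in[(489,416,92),(489,416,0),(p[0],p[1],p[2]-17)]: print((proj(s,X)-[210,140])*3.3,(proj(t,X)-[190,150])*3.3+[396,0])
E
```

```text
[489.81832558 415.50123588 206.60032017]
[181.16914296 151.6154469 ] [541.51822146 164.95540449]
[189.59115213 223.07337744] [558.52887953 175.96760479]
[172.45103714  69.49028693] [521.49128605 150.74481172]
```

View pics/c1.png

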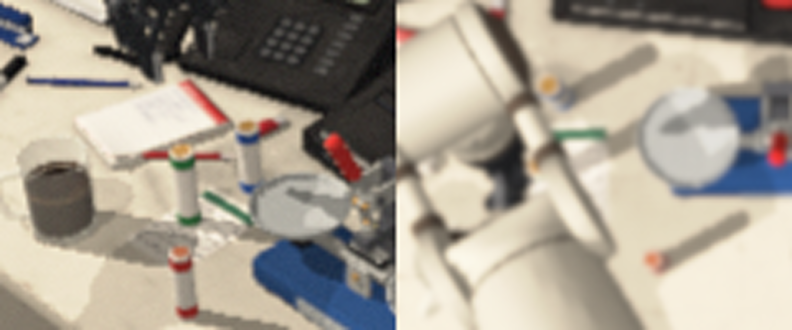

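The close view agrees with the estimate: the green roll's top is at (181,151) and its foot at (189,222), on the slip. The gripper is above it, so I'll descend and grip.

Request:
servo_tool:
  increments:
    - {"xyz": [0, 0, 2.5], "turn": 0}
    - {"xyz": [0, 0, 3], "turn": 0}
    - {"xyz": [0, 0, 3], "turn": 0}
    - {"xyz": [0, 0, 3], "turn": 0}
    - {"xyz": [0, 0, 2], "turn": 0}
    - {"xyz": [0, 0, 1], "turn": 0}
    - {"xyz": [0, 0, 0], "turn": 0}
    - {"xyz": [0, 0, 0], "turn": 0}

```text
time: 2.47
tool_pos: [489.7, 417.4, 64.5]
orientation: [0.706, 0.708, 0.001, 0.0]
force: [-0.6, 1.1, 1.2]
width: 56.3
finger_force: 0.0
```

Request:
servo_tool:
  increments:
    - {"xyz": [0, 0, 0], "turn": 0}
    - {"xyz": [0, 0, 0], "turn": 0}
    - {"xyz": [0, 0, 0], "turn": 0}
    - {"xyz": [0, 0, 0], "turn": 0}
    - {"xyz": [0, 0, 0], "turn": 0}
    - {"xyz": [0, 0, 0], "turn": 0}
  claw: 2.0

```text
time: 2.97
tool_pos: [490.8, 417.3, 65.5]
orientation: [0.706, 0.708, 0.002, 0.0]
force: [-1.1, 1.4, 5.6]
width: 23.7
finger_force: 58.3
```

Request:
servo_tool:
  increments:
    - {"xyz": [0, 0, -1.5], "turn": 0}
    - {"xyz": [0, 0, -3], "turn": 0}
    - {"xyz": [0, 0, -4], "turn": 0}
    - {"xyz": [0, 0, -3.5], "turn": 0}
    - {"xyz": [-1.5, 0.3, 0], "turn": 0}
    - {"xyz": [-2.5, 0.4, 0], "turn": 0}
    - {"xyz": [-2.5, 0.4, 0], "turn": 0}
    - {"xyz": [-2.5, 0.4, 0], "turn": 0}
    - {"xyz": [-2.5, 0.4, 0], "turn": 0}
    - {"xyz": [-2, 0.3, 0], "turn": 0}

```text
time: 3.8
tool_pos: [511.7, 279.4, 182.4]
orientation: [0.707, 0.708, -0.001, -0.0]
force: [0.9, -1.4, -3.2]
width: 23.6
finger_force: 59.2
```

Request:
servo_tool:
  increments:
    - {"xyz": [-1.2, 0.2, 0], "turn": 0}
    - {"xyz": [0, 0, 0], "turn": 0}
    - {"xyz": [0, 0, 0], "turn": 0}
    - {"xyz": [0, 0, 0], "turn": 0}

```text
time: 4.13
tool_pos: [513.8, 270.3, 183.1]
orientation: [0.706, 0.708, 0.0, -0.0]
force: [-0.7, 0.7, -2.9]
width: 23.7
finger_force: 59.2
```

```bash
python3 - <<'E'
from h import *
s=eyes.grab_frame("scene");t=eyes.grab_frame("top")
S=np.array(s["pixels"])[130:250,250:390]
T=np.array(t["pixels"])[140:260,230:370]
cv2.imwrite("pics/c2.png",cv2.resize(np.hstack([S,T]),(0,0),fx=2.8,fy=2.8,interpolation=cv2.INTER_CUBIC))
p=robot.get_state()["tool_pos"];print(p)
for X in[(514,268,83),(p[0],p[1],p[2]-65),(p[0],p[1],p[2]+27)]: print((proj(s,X)-[250,130])*2.8,(proj(t,X)-[230,140])*2.8+[392,0])
E
```

```text
[513.7467697  270.51900334 183.13958491]
[144.00371768 204.88510619] [529.94055092 144.06889175]
[140.84186309 179.36817214] [524.89039922 139.8898802 ]
[136.78197109 110.98104312] [516.53110214 127.10301842]
```

View pics/c2.png

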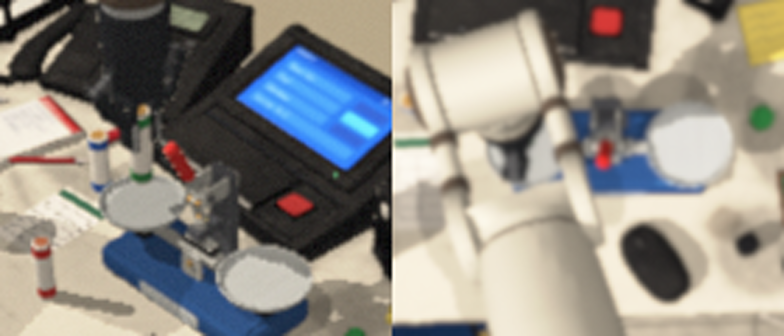

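The roll is held upright, with its foot at (141,180), over the left pan centre at (144,205). Lowering it now.

Request:
servo_tool:
  increments:
    - {"xyz": [0, 0, 1.5], "turn": 0}
    - {"xyz": [0, 0, 1.0], "turn": 0}
    - {"xyz": [0, 0, 0.5], "turn": 0}
    - {"xyz": [0, 0, 0.3], "turn": 0}
    - {"xyz": [0, 0, 0.3], "turn": 0}
    - {"xyz": [0, 0, 0.3], "turn": 0}
    - {"xyz": [0, 0, 0.2], "turn": 0}
    - {"xyz": [0, 0, 0.2], "turn": 0}
    - {"xyz": [0, 0, 0], "turn": 0}
    - {"xyz": [0, 0, 0], "turn": 0}

```text
time: 5.07
tool_pos: [514.1, 269.6, 140.4]
orientation: [0.706, 0.708, 0.0, 0.0]
force: [0.7, 0.4, -2.4]
width: 23.7
finger_force: 59.2
```

Request:
servo_tool:
  increments:
    - {"xyz": [0, 0, 0.1], "turn": 0}
    - {"xyz": [0, 0, 0.1], "turn": 0}
    - {"xyz": [0, 0, 0], "turn": 0}
    - {"xyz": [0, 0, 0], "turn": 0}

```text
time: 5.4
tool_pos: [514.4, 269.6, 138.9]
orientation: [0.706, 0.708, 0.0, 0.0]
force: [-1.4, -0.6, 1.8]
width: 23.4
finger_force: 59.5
```

Contact with the pan is at its stop. Opening gently, then rising.

Request:
servo_tool:
  increments:
    - {"xyz": [0, 0, 0], "turn": 0}
    - {"xyz": [0, 0, 0], "turn": 0}
    - {"xyz": [0, 0, 0], "turn": 0}
    - {"xyz": [0, 0, 0], "turn": 0}
  claw: 4.5

```text
time: 5.73
tool_pos: [514.2, 269.6, 138.4]
orientation: [0.706, 0.708, 0.0, 0.0]
force: [0.2, -0.8, -0.5]
width: 45.0
finger_force: 0.0
```

Request:
servo_tool:
  increments:
    - {"xyz": [0, 0, -1.5], "turn": 0}
    - {"xyz": [0, 0, -3], "turn": 0}
    - {"xyz": [0, 0, -4], "turn": 0}
    - {"xyz": [0, 0, -4], "turn": 0}
    - {"xyz": [0, 0, -3], "turn": 0}
    - {"xyz": [-1.5, -0.3, 0], "turn": 0}
    - {"xyz": [-3.5, -0.7, 0], "turn": 0}
    - {"xyz": [-4, -0.8, 0], "turn": 0}
    - {"xyz": [-4, -0.8, 0], "turn": 0}
    - {"xyz": [-4, -0.8, 0], "turn": 0}

```text
time: 6.57
tool_pos: [479.7, 98.2, 293.4]
orientation: [0.706, 0.708, 0.0, 0.0]
force: [0.9, -0.8, 0.6]
width: 44.7
finger_force: 0.0
```

```bash
python3 - <<'E'
from meas import *
s=eyes.grab_frame("scene");t=eyes.grab_frame("top");S=np.array(s["pixels"])
G=((40,70,30),(95,255,220));B=((10,90,90),(24,255,255))
print("roll S",blobs(S,*G,(280,140,320,220)),[proj(s,(514,269.6,73.5+h)).round(1).tolist() for h in(85,92,10)])
T=np.array(t["pixels"])
print(blobs(S,*B,(355,265,415,315)),blobs(T,*B,(368,198,418,218)))
for uv,h in(((379.1,209.1),30),((393.1,206.9),26)): print(plane(t,uv,h))
for X in [(449,-66,21),(455,-115,18)]: print(proj(s,X))
p=robot.get_state();print(p["tool_pos"],p["joint_pos"])
E
```

```text
roll S [([297, 184, 8, 4, 21], array([300.7, 185.6])), ([280, 203, 5, 4, 7], array([282.1, 204.3])), ([298, 203, 7, 3, 16], array([301. , 204.1]))] [[299.9, 183.7], [299.8, 181.8], [301.1, 202.8]]
[([355, 271, 52, 24, 297], array([377.3, 283.1])), ([355, 285, 41, 24, 79], array([373.8, 296.3])), ([396, 295, 8, 10, 62], array([399.3, 299.5])), ([408, 294, 7, 4, 7], array([411. , 295.3])), ([397, 305, 14, 10, 23], array([403.5, 310. ]))] [([375, 205, 9, 9, 67], array([379., 209.])), ([389, 204, 8, 7, 44], array([392.8, 206.9])), ([405, 205, 6, 6, 28], array([407.4, 207.5]))]
[451.37186386 -64.430099    30.        ]
[ 457.85223814 -113.11030472   26.        ]
[369.38279345 281.42847639]
[384.7735624  290.21670379]
[479.89682319  94.97212786 293.42211256] [-0.0510313  -0.09672925  1.76907103 -0.00199502  1.46891287 -0.0466191 ]
```

Request:
servo_tool:
  increments:
    - {"xyz": [-4, -0.7, 0], "turn": 0}
    - {"xyz": [-4, -0.7, 0], "turn": 0}
    - {"xyz": [-3.5, -0.7, 1], "turn": 0}
    - {"xyz": [-3, -0.5, 3], "turn": 0}
    - {"xyz": [-1.5, -0.3, 4], "turn": 0}
    - {"xyz": [0, 0, 4], "turn": 0}
    - {"xyz": [0, 0, 4], "turn": 0}
    - {"xyz": [0, 0, 2], "turn": 0}
    - {"xyz": [0, 0, 0], "turn": 0}
    - {"xyz": [0, 0, 0], "turn": 0}
  claw: 5.6

```text
time: 7.5
tool_pos: [451.6, -58.9, 114.8]
orientation: [0.706, 0.708, -0.0, -0.001]
force: [0.7, -0.9, 0.9]
width: 56.0
finger_force: 0.0
```

```bash
python3 - <<'E'
from h import *
s=eyes.grab_frame("scene")
S=np.array(s["pixels"])[215:335,320:430]
p=robot.get_state()["tool_pos"];print(p)
cv2.imwrite("pics/c3.png",cv2.resize(S,(0,0),fx=5,fy=5,interpolation=cv2.INTER_CUBIC))
for X in[(451,-65,35),(451,-65,7),(456.5,-114,29),(p[0],p[1],p[2]-12)]: print((proj(s,X)-[320,215])*5)
E
```

```text
[452.98634675 -59.4748227  116.44764018]
[248.94603245 311.87554318]
[246.64408745 346.3614244 ]
[325.42578302 359.93729654]
[249.21801122 215.2261844 ]
```

View pics/c3.png

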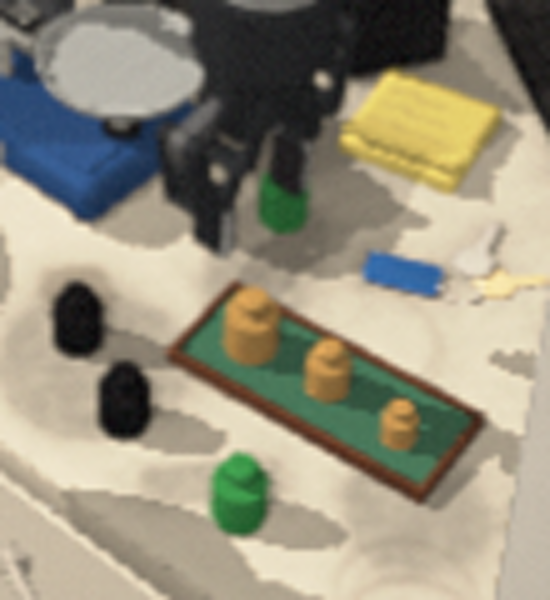

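The 200 g brass weight is at (251,330) and the 100 g at (327,370). Both match my predictions to about 1 px. The fingers straddle the tray row.

Request:
servo_tool:
  increments:
    - {"xyz": [-0.7, -0.3, 1], "turn": 0}
    - {"xyz": [0, 0, 2], "turn": 0}
    - {"xyz": [0, 0, 2.5], "turn": 0}
    - {"xyz": [0, 0, 1.6], "turn": 0}
    - {"xyz": [0, 0, 1.0], "turn": 0}
    - {"xyz": [0, 0, 0], "turn": 0}
    - {"xyz": [0, 0, 0], "turn": 0}

```text
time: 8.13
tool_pos: [449.7, -66.9, 35.0]
orientation: [0.706, 0.708, 0.0, 0.001]
force: [-0.2, 0.2, 0.3]
width: 56.0
finger_force: 0.0
```

Request:
servo_tool:
  increments:
    - {"xyz": [0, 0, 0], "turn": 0}
    - {"xyz": [0, 0, 0], "turn": 0}
    - {"xyz": [0, 0, 0], "turn": 0}
    - {"xyz": [0, 0, 0], "turn": 0}
    - {"xyz": [0, 0, 0], "turn": 0}
    - {"xyz": [0, 0, 0], "turn": 0}
  claw: 2.4

```text
time: 8.63
tool_pos: [450.2, -67.0, 35.8]
orientation: [0.706, 0.708, 0.0, 0.001]
force: [-0.9, 1.3, 6.6]
width: 27.7
finger_force: 58.6
```

Request:
servo_tool:
  increments:
    - {"xyz": [0, 0, -1.5], "turn": 0}
    - {"xyz": [0, 0, -3], "turn": 0}
    - {"xyz": [0, 0, -4], "turn": 0}
    - {"xyz": [1, 0.3, -3.5], "turn": 0}
    - {"xyz": [3, 1, -1], "turn": 0}
    - {"xyz": [3.5, 1.2, 0], "turn": 0}
    - {"xyz": [3.5, 1.2, 0], "turn": 0}
    - {"xyz": [3, 1.2, 0], "turn": 0}
    - {"xyz": [2, 0.6, 0], "turn": 0}
    - {"xyz": [0.8, 0.3, 0], "turn": 0}

```text
time: 9.47
tool_pos: [507.0, 104.4, 164.6]
orientation: [0.705, 0.709, 0.001, 0.0]
force: [0.7, -0.0, -1.9]
width: 27.9
finger_force: 59.8
```

Request:
servo_tool:
  increments:
    - {"xyz": [0, 0, 0], "turn": 0}
    - {"xyz": [0, 0, 0], "turn": 0}
    - {"xyz": [0, 0, 0], "turn": 0}

```text
time: 9.72
tool_pos: [506.3, 100.6, 164.1]
orientation: [0.707, 0.707, -0.0, 0.0]
force: [1.1, -0.6, -2.1]
width: 27.8
finger_force: 59.8
```

```bash
python3 - <<'E'
from h import *
s=eyes.grab_frame("scene")
S=np.array(s["pixels"])[160:270,270:390]
p=robot.get_state()["tool_pos"];print(p)
cv2.imwrite("pics/c4.png",cv2.resize(S,(0,0),fx=5,fy=5,interpolation=cv2.INTER_CUBIC))
for X in[(508.3,82,92.5),(508.3,133,98.5),(508.3,31,98.5),(p[0],p[1],p[2]-28)]: print((proj(s,X)-[270,160])*5)
E
```

```text
[506.35029668 100.46226166 164.10489035]
[369.77505956 339.0839154 ]
[306.11497247 293.50495804]
[436.50191987 370.88179501]
[344.59395293 269.73216658]
```

View pics/c4.png

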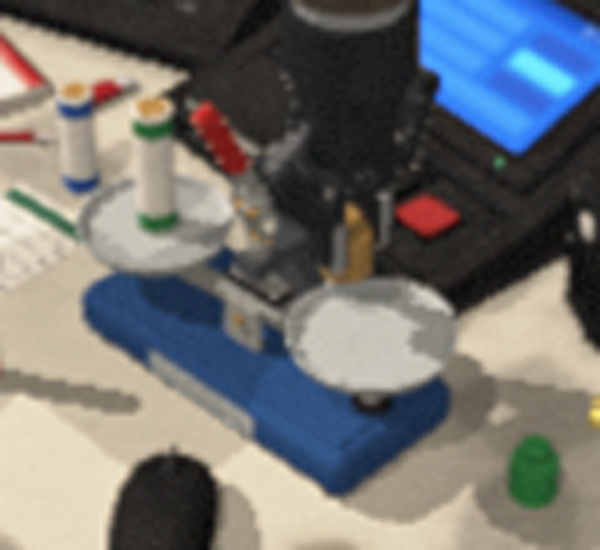

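The roll stands upright on the lowered left pan at (155,165). The raised right pan is centred at (371,335) as predicted, and the 200 g weight hangs at (355,255) over its inner half. Lowering it.

Request:
servo_tool:
  increments:
    - {"xyz": [0, 0, 1.5], "turn": 0}
    - {"xyz": [0, 0, 1.2], "turn": 0}
    - {"xyz": [0, 0, 0.6], "turn": 0}
    - {"xyz": [0, 0, 0.4], "turn": 0}
    - {"xyz": [0, 0, 0.4], "turn": 0}
    - {"xyz": [0, 0, 0.3], "turn": 0}
    - {"xyz": [0, 0, 0], "turn": 0}
    - {"xyz": [0, 0, 0], "turn": 0}

```text
time: 10.43
tool_pos: [506.9, 101.6, 120.6]
orientation: [0.706, 0.708, 0.0, 0.0]
force: [-1.1, -1.2, 0.7]
width: 27.9
finger_force: 60.0
```

Request:
servo_tool:
  increments:
    - {"xyz": [0, 0, 0], "turn": 0}
    - {"xyz": [0, 0, 0], "turn": 0}
    - {"xyz": [0, 0, 0], "turn": 0}
  claw: 4.0

```text
time: 10.68
tool_pos: [507.1, 101.8, 120.6]
orientation: [0.706, 0.708, 0.0, 0.0]
force: [-0.5, 0.0, -0.5]
width: 40.5
finger_force: 0.0
```

Request:
servo_tool:
  increments:
    - {"xyz": [0, 0, -1.5], "turn": 0}
    - {"xyz": [0, 0, -3], "turn": 0}
    - {"xyz": [0, 0, -2.5], "turn": 0}
    - {"xyz": [-3, -0.7, 0], "turn": 0}
    - {"xyz": [-4, -1, 0], "turn": 0}
    - {"xyz": [-4, -1, 0], "turn": 0}
    - {"xyz": [-4, -1, 1], "turn": 0}
    - {"xyz": [-4, -1, 2], "turn": 0}
    - {"xyz": [-2.6, -0.3, 3], "turn": 0}
    - {"xyz": [0, 0, 3], "turn": 0}

```text
time: 11.52
tool_pos: [459.1, -115.1, 103.0]
orientation: [0.708, 0.706, 0.0, 0.003]
force: [0.3, -0.1, -0.2]
width: 39.9
finger_force: 0.0
```

Request:
servo_tool:
  increments:
    - {"xyz": [0, 0, 1], "turn": 0}
    - {"xyz": [0, 0, 0], "turn": 0}
    - {"xyz": [0, 0, 0], "turn": 0}
    - {"xyz": [0, 0, 0], "turn": 0}
  claw: 5.2

```text
time: 11.85
tool_pos: [459.6, -109.9, 93.9]
orientation: [0.706, 0.708, 0.0, 0.001]
force: [0.7, -0.4, -0.2]
width: 52.2
finger_force: 0.0
```

Request:
servo_tool:
  increments:
    - {"xyz": [-0.5, -0.3, 1], "turn": 0}
    - {"xyz": [0, 0, 2], "turn": 0}
    - {"xyz": [0, 0, 2], "turn": 0}
    - {"xyz": [0, 0, 1.1], "turn": 0}
    - {"xyz": [0, 0, 0], "turn": 0}
    - {"xyz": [0, 0, 0], "turn": 0}

```text
time: 12.35
tool_pos: [455.1, -115.0, 31.2]
orientation: [0.706, 0.708, -0.0, -0.0]
force: [-0.1, -0.8, 0.9]
width: 52.0
finger_force: 0.0
```

Request:
servo_tool:
  increments:
    - {"xyz": [0, 0, 0], "turn": 0}
    - {"xyz": [0, 0, 0], "turn": 0}
    - {"xyz": [0, 0, 0], "turn": 0}
    - {"xyz": [0, 0, 0], "turn": 0}
    - {"xyz": [0, 0, 0], "turn": 0}
    - {"xyz": [0, 0, 0], "turn": 0}
  claw: 1.8

```text
time: 12.85
tool_pos: [456.3, -115.6, 32.6]
orientation: [0.706, 0.708, 0.0, 0.001]
force: [-1.4, 1.1, 6.1]
width: 21.3
finger_force: 58.5
```

Request:
servo_tool:
  increments:
    - {"xyz": [0, 0, -1.5], "turn": 0}
    - {"xyz": [0, 0, -3], "turn": 0}
    - {"xyz": [0, 0, -4], "turn": 0}
    - {"xyz": [0, 0, -4], "turn": 0}
    - {"xyz": [2, 0.5, -2], "turn": 0}
    - {"xyz": [3.5, 1, 0], "turn": 0}
    - {"xyz": [3.5, 1, 0], "turn": 0}
    - {"xyz": [3.5, 1, 0], "turn": 0}
    - {"xyz": [3.5, 1, 0], "turn": 0}
    - {"xyz": [1.8, 0.6, 0], "turn": 0}

```text
time: 13.68
tool_pos: [506.1, 66.4, 176.7]
orientation: [0.706, 0.709, 0.001, 0.0]
force: [0.1, -0.7, -1.5]
width: 21.6
finger_force: 59.0
```

Request:
servo_tool:
  increments:
    - {"xyz": [0, 0, 0], "turn": 0}
    - {"xyz": [0, 0, 0], "turn": 0}
    - {"xyz": [0, 0, 0], "turn": 0}

```text
time: 13.93
tool_pos: [505.6, 62.5, 176.2]
orientation: [0.706, 0.708, -0.0, 0.0]
force: [-0.5, -0.4, -1.1]
width: 21.5
finger_force: 59.0
```

```bash
python3 - <<'E'
from h import *
s=eyes.grab_frame("scene")
S=np.array(s["pixels"])[160:270,270:390]
p=robot.get_state()["tool_pos"];print(p)
cv2.imwrite("pics/c5.png",cv2.resize(S,(0,0),fx=5,fy=5,interpolation=cv2.INTER_CUBIC))
for X in[(508.3,82,92.5),(508.3,101,106.5),(508.3,64,92.5),(p[0],p[1],p[2]-26)]: print((proj(s,X)-[270,160])*5)
E
```

```text
[505.55680516  62.13349387 176.17667748]
[369.77505956 339.0839154 ]
[345.88696747 306.71778626]
[392.88487878 352.85837985]
[394.01677302 280.19214594]
```

View pics/c5.png

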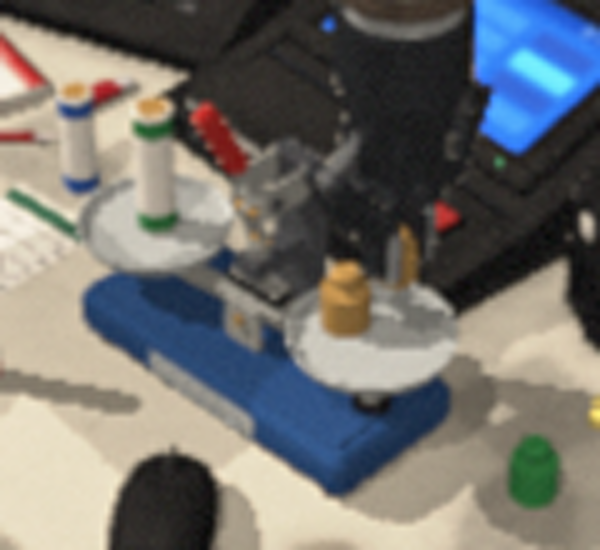

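The 200 g weight stands at (345,305) on the right pan, inside the rim. The 100 g weight hangs at (405,255) above the free outer part. I'll lower it to the pan and press on to about level.

Request:
servo_tool:
  increments:
    - {"xyz": [0, 0, 1.5], "turn": 0}
    - {"xyz": [0, 0, 2], "turn": 0}
    - {"xyz": [0, 0, 1], "turn": 0}
    - {"xyz": [0, 0, 0.6], "turn": 0}
    - {"xyz": [0, 0, 0.4], "turn": 0}
    - {"xyz": [0, 0, 0.3], "turn": 0}
    - {"xyz": [0, 0, 0.3], "turn": 0}
    - {"xyz": [0, 0, 0.3], "turn": 0}
    - {"xyz": [0, 0, 0.3], "turn": 0}
    - {"xyz": [0, 0, 0], "turn": 0}

```text
time: 14.82
tool_pos: [505.8, 63.1, 108.9]
orientation: [0.706, 0.708, 0.0, 0.0]
force: [0.3, -0.8, 0.2]
width: 21.5
finger_force: 59.1
```

Request:
servo_tool:
  increments:
    - {"xyz": [0, 0, 0], "turn": 0}
    - {"xyz": [0, 0, 0], "turn": 0}
    - {"xyz": [0, 0, 0], "turn": 0}

```text
time: 15.07
tool_pos: [505.8, 63.0, 109.3]
orientation: [0.706, 0.708, 0.0, 0.0]
force: [0.6, -0.2, -0.1]
width: 21.4
finger_force: 59.1
```

Request:
servo_tool:
  increments:
    - {"xyz": [0, 0, 0], "turn": 0}
    - {"xyz": [0, 0, 0], "turn": 0}
    - {"xyz": [0, 0, 0], "turn": 0}
  claw: 3.4

```text
time: 15.32
tool_pos: [505.9, 63.1, 109.3]
orientation: [0.706, 0.708, 0.0, 0.0]
force: [0.6, 0.4, -0.6]
width: 34.1
finger_force: 0.0
```

Request:
servo_tool:
  increments:
    - {"xyz": [0, 0, -1.0], "turn": 0}
    - {"xyz": [0, 0, -2], "turn": 0}
    - {"xyz": [0, 0, -4], "turn": 0}
    - {"xyz": [0, 0, -4], "turn": 0}
    - {"xyz": [0, 0, -4], "turn": 0}
    - {"xyz": [0, 0, -2], "turn": 0}
    - {"xyz": [0, 0, 0], "turn": 0}
    - {"xyz": [0, 0, 0], "turn": 0}
    - {"xyz": [0, 0, 0], "turn": 0}
    - {"xyz": [0, 0, 0], "turn": 0}
  claw: 3.4

```text
time: 16.15
tool_pos: [504.8, 63.1, 277.3]
orientation: [0.706, 0.708, -0.001, -0.001]
force: [0.1, -1.3, -0.2]
width: 33.7
finger_force: 0.0
```

```bash
python3 - <<'E'
from meas import *
s=eyes.grab_frame("scene");t=eyes.grab_frame("top");S=np.array(s["pixels"]);T=np.array(t["pixels"])
cv2.imwrite("pics/c6.png",S)
G=((40,70,30),(95,255,220));B=((10,90,90),(24,255,255));Rr=((0,130,80),(8,255,255))
print("roll S",blobs(S,*G,(290,140,320,220)),[[proj(s,(514,269.6,b+h)).round(1).tolist() for h in(85,5)] for b in(73.5,83)])
print("brass",blobs(S,*B,(325,200,365,240)),[proj(s,X).round(1).tolist() for X in[(507,101.5,83+18),(506,63,83+14)]])
print("gripS",blobs(S,*Rr,(300,170,325,200)),"T",blobs(T,*Rr,(298,185,315,202)))
g=tri((t,s),((305.8,193.9),(313.3,187.3)));print("grip tri",g)
for sdist in(28,60,91):
    X=(511-sdist*.454,175+sdist*.454*.03,150+sdist*.891); print(sdist,np.round(X),proj(s,X).round(1),proj(t,X).round(1))
print(robot.get_state()["tool_pos"])
E
```

```text
roll S [([297, 181, 8, 4, 22], array([300.6, 182.6])), ([298, 200, 7, 3, 13], array([301.2, 201.3]))] [[[299.9, 183.7], [301.1, 204.1]], [[299.8, 181.2], [301.0, 201.7]]]
brass [([334, 215, 19, 20, 203], array([342.3, 224.8]))] [[338.7, 222.9], [348.3, 229.9]]
gripS [([308, 180, 11, 15, 79], array([313.3, 187.2]))] T [([304, 191, 5, 7, 27], array([305.7, 193.8]))]
grip tri [484.59419219 178.34603076 205.34603383]
28 [498. 175. 175.] [318.2 194. ] [306.7 191.2]
60 [484. 176. 203.] [314.3 188.2] [306.3 194.7]
91 [470. 176. 231.] [310.4 182.4] [306.  198.1]
[504.91578216  63.10959433 277.4164218 ]
```

The roll rose 3 px, from row 185.6 to 182.6, where level predicts about 2.5 px, so the beam is level. The grip triangulates to (485,178,205), as the scale model predicts. I'll close the fingers, go over the bracket and come down behind the handle.

Request:
servo_tool:
  increments:
    - {"xyz": [2, 0, -0.5], "turn": 0}
    - {"xyz": [3, 0.4, 0], "turn": 0}
    - {"xyz": [3.5, 0.4, 0], "turn": 0}
    - {"xyz": [2.3, 0, 0], "turn": 0}
    - {"xyz": [0.6, 0, 0], "turn": 0}
    - {"xyz": [0, 0, 0], "turn": 0}
    - {"xyz": [0, 0, 1.5], "turn": 0}
    - {"xyz": [0, 0, 2], "turn": 0}
    - {"xyz": [0, 0, 1.7], "turn": 0}
    - {"xyz": [0, 0, 0], "turn": 0}
  claw: 0

```text
time: 17.08
tool_pos: [511.1, 175.4, 227.6]
orientation: [0.707, 0.707, -0.003, -0.002]
force: [-0.6, -0.0, -0.4]
width: 0.1
finger_force: 0.0
```

Request:
servo_tool:
  increments:
    - {"xyz": [0, 0, 0], "turn": 0}
    - {"xyz": [0, 0, 0], "turn": 0}

```text
time: 17.25
tool_pos: [514.1, 176.3, 233.1]
orientation: [0.707, 0.707, 0.0, 0.0]
force: [-0.5, 0.0, -0.2]
width: -0.2
finger_force: 0.0
```

Request:
servo_tool:
  increments:
    - {"xyz": [0, -0.7, 0], "turn": 0}
    - {"xyz": [0, -0.7, 0], "turn": 0}
    - {"xyz": [0, -0.7, 0.2], "turn": 0}
    - {"xyz": [0, -0.7, 0.3], "turn": 0}
    - {"xyz": [0, -0.6, 0.4], "turn": 0}
    - {"xyz": [0, -0.5, 0.5], "turn": 0}
    - {"xyz": [0, -0.4, 0.5], "turn": 0}
    - {"xyz": [0, -0.4, 0.5], "turn": 0}
    - {"xyz": [0, 0, 0], "turn": 0}

```text
time: 18.0
tool_pos: [464.9, 177.0, 206.5]
orientation: [0.706, 0.708, -0.001, -0.001]
force: [-0.1, 0.2, 3.5]
width: -0.0
finger_force: 1.2
```

```bash
python3 - <<'E'
from meas import *
t=eyes.grab_frame("top");s=eyes.grab_frame("scene");S=np.array(s["pixels"]);Rr=((0,130,80),(8,255,255))
print("gripS",blobs(S,*Rr,(285,165,330,215)))
for th in(63,50,40,30,20,0):
    a=np.radians(th);print(th,[proj(s,(511-d*np.cos(a),176.5,150+d*np.sin(a))).round(1).tolist() for d in(60,91)])
p=robot.get_state();print(p["tool_pos"],p["force"])
E
```

```text
gripS [([301, 195, 15, 5, 63], array([307.8, 197.2]))]
63 [[314.1, 188.1], [310.3, 182.4]]
50 [[311.4, 192.0], [306.2, 188.3]]
40 [[309.7, 195.2], [303.5, 193.2]]
30 [[308.3, 198.5], [301.4, 198.4]]
20 [[307.3, 201.8], [299.9, 203.5]]
0 [[306.7, 207.9], [299.0, 212.9]]
[465.94151006 176.96947158 207.48945682] [-0.68595068  0.19687478  3.31890633]
```

The handle is following, at about 33° above level. Continuing along the arc past the dead point.

Request:
servo_tool:
  increments:
    - {"xyz": [0, -0.3, 0.4], "turn": 0}
    - {"xyz": [0, -0.25, 0.5], "turn": 0}
    - {"xyz": [0, -0.2, 0.5], "turn": 0}
    - {"xyz": [0, -0.2, 0.5], "turn": 0}
    - {"xyz": [0, -0.1, 0.5], "turn": 0}
    - {"xyz": [0, 0, 0.4], "turn": 0}
    - {"xyz": [0, 0, 0.3], "turn": 0}
    - {"xyz": [0, 0, 0], "turn": 0}
    - {"xyz": [0, 0, 0], "turn": 0}

```text
time: 18.85
tool_pos: [456.0, 176.9, 176.9]
orientation: [0.706, 0.708, -0.0, -0.0]
force: [0.3, 0.7, 0.6]
width: -0.1
finger_force: 0.0
```

```bash
python3 - <<'E'
from meas import *
s=eyes.grab_frame("scene");S=np.array(s["pixels"]);Rr=((0,130,80),(8,255,255))
print("gripS",blobs(S,*Rr,(285,165,330,225)))
p=robot.get_state();print(p["tool_pos"],p["force"])
E
```

```text
gripS [([298, 202, 17, 12, 74], array([305.8, 208.5]))]
[456.19248554 176.91753215 177.18348165] [-0.36158608  0.45569033 -0.2669724 ]
```

Request:
servo_tool:
  increments:
    - {"xyz": [0, 0, -1], "turn": 0}
    - {"xyz": [0, 0, -3], "turn": 0}
    - {"xyz": [0, 0, -4], "turn": 0}
    - {"xyz": [0, 0, -4], "turn": 0}
    - {"xyz": [0, 0, -2], "turn": 0}
    - {"xyz": [0, 0, 0], "turn": 0}
    - {"xyz": [0, 0, 0], "turn": 0}
    - {"xyz": [0, 0, 0], "turn": 0}
    - {"xyz": [0, 0, 0], "turn": 0}
    - {"xyz": [0, 0, 0], "turn": 0}

```text
time: 19.73
tool_pos: [455.3, 176.8, 315.5]
orientation: [0.706, 0.708, -0.001, -0.001]
force: [-0.1, 0.8, -0.3]
width: 0.1
finger_force: 0.0
```

```bash
python3 - <<'E'
from meas import *
s=eyes.grab_frame("scene");S=np.array(s["pixels"])
G=((40,70,30),(95,255,220));Rr=((0,130,80),(8,255,255));B=((10,90,90),(24,255,255))
print(blobs(S,*Rr,(285,165,330,225)),blobs(S,*G,(290,140,320,220)),blobs(S,*B,(325,200,365,240)))
cv2.imwrite("pics/end.png",cv2.resize(S[160:300,220:400],(0,0),fx=4.2,fy=4.2,interpolation=cv2.INTER_CUBIC))
E
```

```text
[([298, 202, 17, 12, 90], array([306.5, 207.7]))] [([297, 182, 8, 3, 18], array([300.4, 183. ])), ([298, 201, 7, 2, 13], array([300.8, 201.5]))] [([334, 214, 10, 16, 129], array([338.6, 222. ])), ([345, 223, 8, 12, 78], array([348.3, 229.1]))]
```

View pics/end.png

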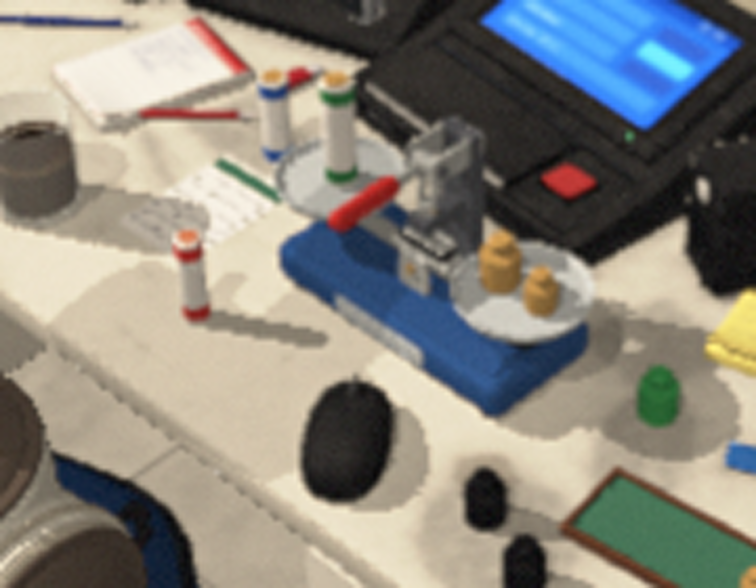

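The final picture shows the green roll upright on the left pan at (340,130) and the two brass weights on the right pan at (500,262) and (541,290). The red handle is down at (365,203), and the other rolls, mug and mouse haven't moved. Handing in.

```bash
python3 -c "
from plant import close_job
print(close_job())"
```

```text
the job is handed in; nothing more can be done
None
```

The job is handed in: the green roll (300 g) stands on the left pan and the 200 g and 100 g weights on the right, the beam rested level, and the red lock handle stays down with the arm clear; the hand-in gave no verdict.

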